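Sight two bodies with the swinging arm of an angle table

TASK

Take two sightings with the brass sight arm of the angle table: push the arm round with a fingertip until its long pinned end points at the middle of the copper cylinder, take the finger off and leave the arm standing there untouched for a second; then push it with a fingertip, either way round, until it points at the middle of the glass prism, and leave it there. Only ever push the arm from one side at a time, never pinch it, and leave the cylinder, the prism and everything else on the bench standing where they are.

Things in the scene. Friction and masses are not known exactly. Their poses are not given: they have to be found in the camera images.
- dial: fixed angle table: a round dial of 170 mm diameter whose flat top is 22 mm above the bench (foot 150 mm across, 14 mm high, below it), with black marks round its edge. The arm starts pointing toward the robot's side of it. Origin on the pivot axis at bench height. Its x axis points roughly away from the robot, z up.
- sight_arm: brass sight arm, a straight level bar, 14 mm wide and 195 mm long, on the dial's vertical pivot. Origin on the pivot axis, 34 mm above the bench (the bar's underside); x runs along the bar to the long pointing end, z up. Turns freely all round; light friction (0.07 N m, about 0.7 N at 105 mm out); stays where left, no spring.
- sight_boss (a point): top of the nut on the pivot, 62 mm above the bench: the arm's boss is 30 mm across. On the other side of the pivot is the arm's short tail, reaching 65 mm out, with a 30 mm round counterweight up to 48 mm above the bench.
- left_flank (a point): point on the left (+y) long flank of the sight arm, 105 mm from the pivot axis, 41 mm above the bench; axes as the arm's. The flank is a flat upright face 7 mm left of the arm's middle line, from 15 to 131 mm out, from 35 to 47 mm above the bench; beyond 85 mm out only the bench is below it. Pushing on it turns the arm clockwise seen from above.
- right_flank (a point): the same on the right (-y) flank, the mirror image, 7 mm right of the arm's middle line. Pushing on it turns the arm anticlockwise seen from above.
- sight_tip (a point): middle of the end face of the arm's long pointing end, 135 mm from the pivot axis, 42 mm above the bench; x outward along the arm. This end is the arm's 6 mm wide middle rib, which stands up to 50 mm above the bench along the whole arm; 7 mm back from the end a thin upright pin, 4 mm thick, rises to 72 mm above the bench.
- cylinder: upright copper cylinder, 36 mm diameter, 50 mm high. Origin at the middle of its underside. FIRST sighting. It stands loose about 185 to 220 mm from the pivot, on the side away from the robot; it shares three places (left, middle, right) in any order with the other two sighted bodies.
- prism: upright clear glass prism with a triangular section of 45 mm sides, 50 mm high. Origin at the middle of its underside. SECOND sighting. It stands loose about 185 to 220 mm from the pivot, on the side away from the robot; it shares three places (left, middle, right) in any order with the other two sighted bodies.
- cube: zinc cube of 36 mm edge, not to be sighted. Origin at the middle of its underside. It stands loose about 185 to 220 mm from the pivot, on the side away from the robot; it shares three places (left, middle, right) in any order with the other two sighted bodies.
- pulley: loose brass pulley wheel with four spokes lying flat, 84 mm diameter, 16 mm high, bystander to one side. Origin at the middle of its underside.
- weight: steel laboratory weight with a knob, 44 mm diameter, 56 mm high, bystander to the other side. Origin at the middle of its underside.
There are look-alikes about, which are no part of the job. There is more than one size of the cylinder; the job needs the larger. There is more than one size of the dial; the one meant has the size given above.

How it is judged:
On the way:
1. the arm points at the middle of the copper cylinder and stands there, still and untouched (y of cylinder in the frame of sight_arm between -0.01 and 0.01 m and x of cylinder in the frame of sight_arm above 0.1 m and angular speed of sight_arm below 0.05 rad/s and contact force between the fingers and sight_arm below 0.1 N), for 0.6 s.
At the end, for the whole second after the job is handed in: the arm's long end points at the glass prism, its centre line passing within 10 mm of the prism's middle; the arm is at rest and untouched, and the prism, cylinder, cube, pulley wheel and weight are all within 6 mm of where they started (y of prism in the frame of sight_arm between -0.01 and 0.01 m and x of prism in the frame of sight_arm above 0.1 m and angular speed of sight_arm below 0.05 rad/s and contact force between the fingers and sight_arm below 0.1 N and distance of each of prism, cylinder, cube, pulley, weight from where it was at the start of the episode below 0.006 m).
It fails at once if the arm is pinched: fingers press on both flanks at once (contact force between the fingers and sight_arm_c0 above 0.3 N and contact force between the fingers and sight_arm_c1 above 0.3 N).
It fails at once if the cylinder, prism, cube, pulley wheel or weight is moved or lifted (distance of any of prism, cylinder, cube, pulley, weight from where it was at the start of the episode above 0.006 m).
It also fails if it takes over 67 s, if anything falls off the work surface, if the arm or the gripper's body presses on something with over 40 N, if the wrist force passes 120 N, or if a joint passes its speed limit or range.

ROBOT

A 6-joint arm with a two-finger parallel gripper is mounted at the origin on the work surface. World frame = base frame: x ahead of the robot, y to its left, z up, the work surface at z = 0. Lengths are in m, angles in rad, forces in N, time in s.
With the tool pointing down it reaches from about 0.275 to 0.725 m from the base axis. Payload 5.6 kg.
Tool frame: the origin (TCP) lies at the very end of the fingers, on their centre line; the grasp point (between the pads) lies 19 mm behind it; z points along the fingers, y is the line along which they close (so a half turn about z gives the same grasp; the last joint's range is limited). The gripper opens to 85 mm and grips with 20 to 120 N. Pads are 22 mm wide; open, the fingers measure 114 mm over their backs; the gripper's body (76 mm by 85 mm) begins 54 mm behind the grasp point. The pads swing forward as they close: fully open they stand 13 mm farther back than shut.
Start: joints at [1.592, 0.255, 0.108, 0, -1.424, -0.285], TCP at [0.143, 0.531, 0.2] pointing down, gripper open.
Joint ranges: [-2.95, 2.95], [-1.21, 1.97], [-1.09, 1.5], [-2.87, 1.71], [-2.94, -0.07], [-3.05, 3.05]. Speed limits (rad/s): [2.57, 2.57, 3.14, 3.14, 3.14, 3.14].

INTERFACE

Orientations are given as a unit quaternion [w, x, y, z].
In Python, from bench import readout, get_image, camera_info, job gives the robot as it stands.
- The arm moves only by the tool play_rows, never from a script. Its argument "motion" is a list of rows, each an object with "twist": the turn, a rotation vector about the tool's x, y, z in degrees, a list of three; "delta_pos": the shift along the tool's x, y, z in units of 25 mm (1.0 is 25 mm), a list of three; "jaw": the finger opening in mm, from 0 to 85.4. A call has 1 to 20 rows; each row is the pose to reach, as a shift and turn from the pose commanded when the call began, along the tool's axes at that moment; what a row does not reach only later rows make up. A row lasts 1/8 s, in which the tool goes at most 62.5 mm and 10.7 degrees, less where a joint would pass 70% of its speed; a pose out of reach is approached as far as the arm can. A call with a gripper value outside its range is refused whole. The fingers move at their own pace and stop on an object; "grip_force" is the grip in N (left out, the last holds). Time passes only in rows, so rows that repeat a pose let the fingers close. It gives the time, the measured TCP pose, the force, the opening and the grip force at its end, in the units of the state.
- readout.state(): the state, without advancing time (a new reading comes with each control period).
- get_image(name): name is "scene" or "top" or "wrist"; returns the picture (480x640x3 uint8, red, green, blue); there is no depth.
- camera_info(name): a dict with "fx", "fy", "cx", "cy" (pixels), "rvec" (rotation vector, rad) and "tvec" (3), from world to camera coordinates, as OpenCV has them. Camera axes: x right, y down, z forward; pixel columns grow to the right and rows downward; lengths in m; the calibration is good to about 2 mm. A picture is of the moment at which its call begins: read the wrist's pose just before it. camera_info takes no time and is no camera call; for the wrist camera it gives the pose at the moment of the call.
- job.sign_off(): hands the job in; it is judged then, once.
The state is a dict: "clock": time; "joint_pos": joint angles; "qvel": joint speeds; "joint_torque": joint torques, N m; "eef_pos": TCP position; "tool_rot": TCP orientation; "ft_force": force on the tool from outside, world axes, zero at the start; "ft_torque": the same for the moment, N m; "width": finger opening in m; "finger_force": force on a finger pad.
Only numpy, scipy, OpenCV 4.12 (cv2) and the standard library are available. Lean on these libraries where they do the work, as an engineer would, in place of code of your own. Each camera call takes 0.05 s, during which the arm holds its last target. There are 200 camera calls.

## Working session

There is one attempt and no reset: what is moved stays moved. The work goes in short steps, Python scripts to look and compute and a tool call to move; the robot and the scene stay as the last step left them, time stands still between calls to the robot, and variables do not carry over. Pictures are saved under pics/ and viewed, at most 10 in all, crops included, and the job is handed in when it is done.

Besides the shell and the picture viewer there is one more tool, called as a command line: name --argument value ..., lists and objects as JSON in quotes. play_rows: Moves the arm, as the interface text tells. Its arguments: {"type":"object","properties":{"motion":{"type":"array"},"grip_force":{"type":"number"}},"required":["motion"]}

```bash
mkdir -p pics; cat > h.py <<'E'
import numpy as np, cv2
from bench import readout, get_image, camera_info, job
def P(ci):
    R=cv2.Rodrigues(np.array(ci["rvec"],float))[0]; t=np.array(ci["tvec"],float).ravel()
    K=np.array([[ci["fx"],0,ci["cx"]],[0,ci["fy"],ci["cy"]],[0,0,1]]); return K,R,t
def ray(ci,uv,z):
    K,R,t=P(ci); c=-R.T@t; d=R.T@np.linalg.solve(K,[uv[0],uv[1],1]); return c+d*(z-c[2])/d[2]
def proj(ci,X):
    K,R,t=P(ci); p=K@(R@np.array(X)+t); return p[:2]/p[2]
def tri(obs):
    A=[];b=[]
    for ci,uv in obs:
        K,R,t=P(ci); c=-R.T@t; d=R.T@np.linalg.solve(K,[uv[0],uv[1],1]); d/=np.linalg.norm(d); M=np.eye(3)-np.outer(d,d); A.append(M); b.append(M@c)
    return np.linalg.lstsq(np.vstack(A),np.hstack(b),rcond=None)[0]
def save(n,im): cv2.imwrite(f"pics/{n}.png",im[:,:,::-1])
E
python3 - <<'E'
from h import *
import pickle
for n in("top","scene"):
    im=get_image(n); save(n,im); ci=camera_info(n); K,R,t=P(ci); print(n,K[0,0],-R.T@t,R.tolist())
    pickle.dump(ci,open(n+".pkl","wb"))
s=readout.state(); print(s["clock"],s["eef_pos"],s["tool_rot"],s["width"])
E
```

```text
top 625.0486960709044 [0.4874707  0.01828485 1.25153614] [[-0.02020915147257485, -0.9995249918853053, 0.02326759105363795], [-0.9973477067304413, 0.018526617460349226, -0.07038690449940416], [0.06992240038992412, -0.02462833819320167, -0.9972483656951022]]
scene 586.8478293735651 [ 1.13189845 -0.01720442  0.95911009] [[0.024666717389747794, 0.9996892842341463, 0.0035899917318137353], [0.8387056640325343, -0.018740040700346627, -0.5442624550658396], [-0.5440260675491203, 0.016436114564261528, -0.8389073202476365]]
0.1 [0.14323006 0.53049274 0.19918042] [ 8.65450861e-04  9.91309447e-01 -1.31547805e-01 -7.88691987e-05] 0.08546625092180196
```

View pics/top.png

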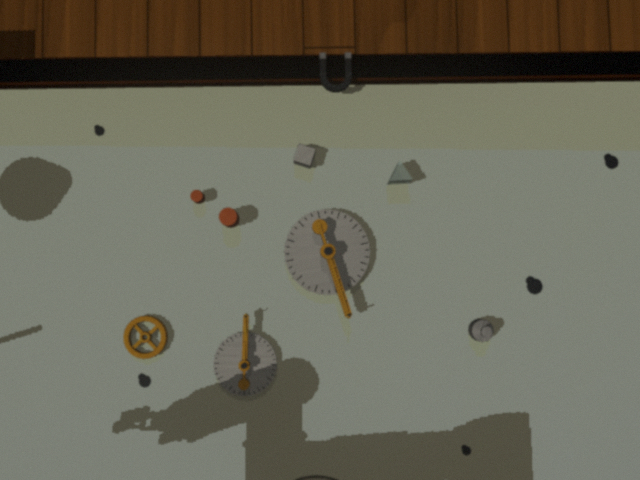

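View pics/scene.png

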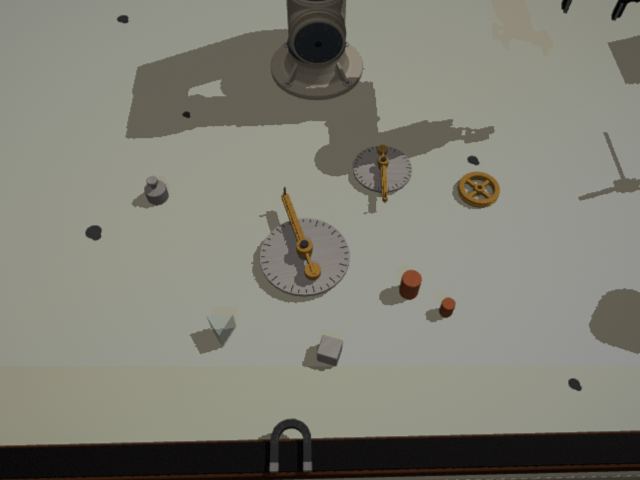

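Top view: the large dial is at (328,251) and a small look-alike at (245,366). The large copper cylinder is at (229,217) and a small one at (198,196). The prism is at (401,175), the cube at (305,155), the pulley at (146,338) and the weight at (482,330). By size I choose the large dial and the large cylinder. Next I check the choice in close crops.

```bash
python3 - <<'E'
import cv2
a=cv2.imread("pics/top.png")[135:325,180:430]; cv2.imwrite("pics/topc.png",cv2.resize(a,None,fx=3,fy=3,interpolation=cv2.INTER_CUBIC))
a=cv2.imread("pics/scene.png")[175:375,195:461]; cv2.imwrite("pics/scenec.png",cv2.resize(a,None,fx=3,fy=3,interpolation=cv2.INTER_CUBIC))
E
```

```text
(no output)
```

View pics/topc.png

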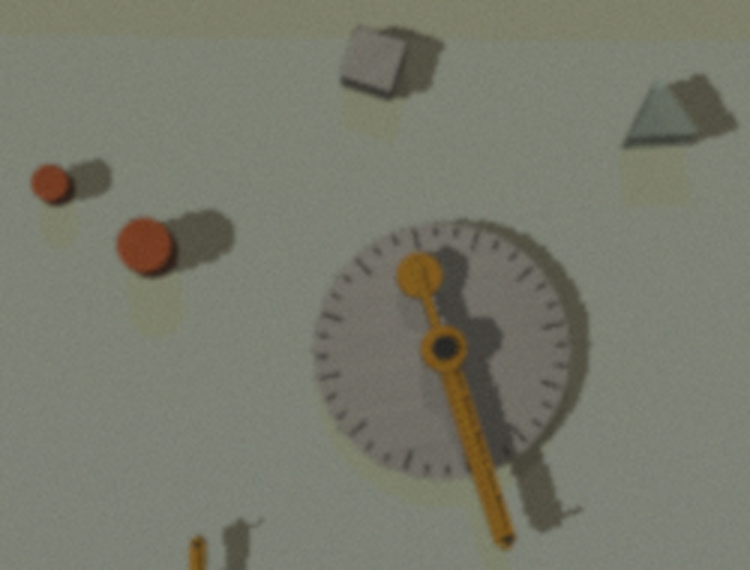

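View pics/scenec.png

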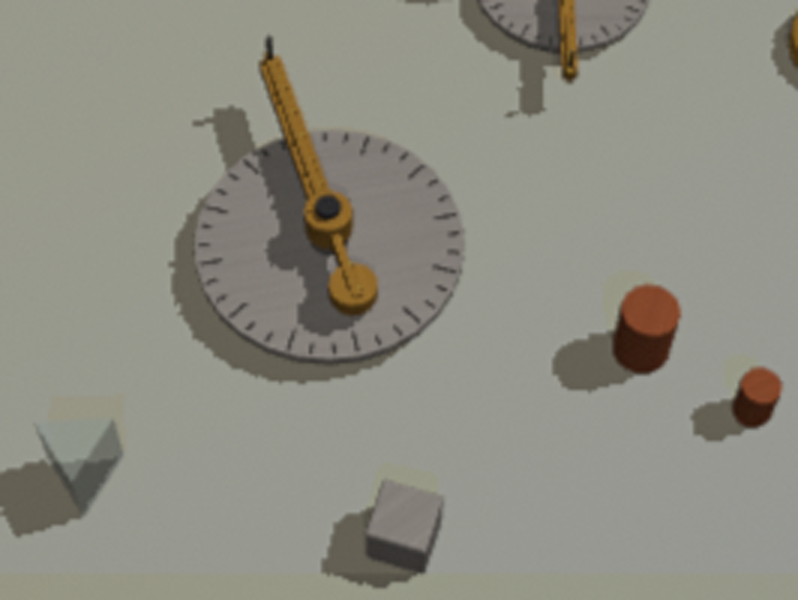

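Both crops confirm the choice. Scaled up, the large cylinder's top is at top-crop (145,246) and scene-crop (651,309). The prism's top face has vertices at about (658,82), (625,144), (697,135) in the top crop and (36,424), (115,420), (78,466) in the scene crop. The nut is at (445,348) and (328,207).

```bash
python3 - <<'E'
from h import *
import pickle
ct,cs=[pickle.load(open(n+".pkl","rb")) for n in("top","scene")]
T=lambda u,v:(180+u/3-.33,135+v/3-.33); S=lambda u,v:(195+u/3-.33,175+v/3-.33)
pts=dict(nut=((445,348),(328,207)),cw=((418,274),(353,286)),tip=((506,541),(268,62)),cyl=((145,246),(651,309)),small=((50,183),(760,386)),
 pa=((658,82),(78,466)),pl=((625,144),(115,420)),pr=((697,135),(36,424)))
o={}
for k,(a,b) in pts.items():
    o[k]=tri([(ct,T(*a)),(cs,S(*b))]); print(k,o[k].round(4))
zs=dict(nut=.062,cw=.048,tip=.05,cyl=.05,pa=.05,pl=.05,pr=.05)
q={k:(ray(ct,T(*pts[k][0]),z),ray(cs,S(*pts[k][1]),z)) for k,z in zs.items()}
for k in q: print(k,q[k][0][:2].round(4),q[k][1][:2].round(4))
pc=sum((q[k][0] for k in("pa","pl","pr")))/3; pcs=sum((q[k][1] for k in("pa","pl","pr")))/3
print("prism",pc,pcs,[np.linalg.norm(q[a][0]-q[b][0]) for a,b in(("pa","pl"),("pl","pr"),("pa","pr"))])
for i,(p) in enumerate((pc,pcs)):
  n=q["nut"][i]
  for nm,x in(("cyl",q["cyl"][i]),("prism",p),("tip",q["tip"][i]),("cw",q["cw"][i])):
    d=(x-n)[:2]; print(i,nm,np.degrees(np.arctan2(d[1],d[0])),np.hypot(*d))
for nm,u,z in(("pulley",(146,338),.01),("weight",(482,328),.05)): print(nm,ray(ct,u,z))
E
```

```text
nut [ 0.5469 -0.0339  0.0585]
cw [ 0.5956 -0.0188  0.0458]
tip [ 0.423  -0.0718  0.0433]
cyl [0.6169 0.1573 0.0482]
small [0.661  0.2198 0.0316]
pa [ 0.7158 -0.1747  0.0591]
pl [ 0.6789 -0.1568  0.0404]
pr [ 0.6831 -0.202   0.046 ]
nut [ 0.5466 -0.0358] [ 0.5493 -0.0319]
cw [ 0.5954 -0.02  ] [ 0.597  -0.0176]
tip [ 0.4233 -0.0726] [ 0.4283 -0.0701]
cyl [0.6164 0.155 ] [0.618 0.159]
pa [ 0.7177 -0.1787] [ 0.7118 -0.1738]
pl [ 0.6774 -0.156 ] [ 0.6837 -0.1547]
pr [ 0.6825 -0.203 ] [ 0.6851 -0.1995]
prism [ 0.69251529 -0.17922394  0.05      ] [ 0.6935228  -0.17601132  0.05      ] [np.float64(0.046239944230717867), np.float64(0.04732249478188325), np.float64(0.042794076053918696)]
0 cyl 69.89913771908203 0.20312228582670297
0 prism -44.513281906695056 0.2045935598984279
0 tip -163.387617746419 0.1287180312918116
0 cw 17.88909851794582 0.05124600970763212
1 cyl 70.21212641639138 0.20286221082729844
1 prism -44.98939540169432 0.20390803786554237
1 tip -162.4592852743482 0.12694996206806894
1 cw 16.67258438437799 0.04979070311537615
pulley [0.38491088 0.32202175 0.01      ]
weight [ 0.39297563 -0.32897408  0.05      ]
```

play_rows --motion '[{"twist": [0, 0, -15.1], "delta_pos": [18.84, 21.18, 0], "jaw": 0}, {"twist": [0, 0, -15.1], "delta_pos": [18.84, 21.18, 0], "jaw": 0}, {"twist": [0, 0, -15.1], "delta_pos": [18.84, 21.18, 0], "jaw": 0}, {"twist": [0, 0, -15.1], "delta_pos": [18.84, 21.18, 0], "jaw": 0}, {"twist": [0, 0, -15.1], "delta_pos": [18.84, 21.18, 0], "jaw": 0}, {"twist": [0, 0, -15.1], "delta_pos": [18.84, 21.18, 0], "jaw": 0}, {"twist": [0, 0, -15.1], "delta_pos": [18.84, 21.18, 0], "jaw": 0}, {"twist": [0, 0, -15.1], "delta_pos": [18.84, 21.18, 0], "jaw": 0}, {"twist": [0, 0, -15.1], "delta_pos": [18.84, 21.18, 0], "jaw": 0}, {"twist": [0, 0, -15.1], "delta_pos": [18.84, 21.18, 0], "jaw": 0}, {"twist": [0, 0, -15.1], "delta_pos": [18.84, 21.18, 0], "jaw": 0}, {"twist": [0, 0, -15.1], "delta_pos": [18.84, 21.18, 0], "jaw": 0}, {"twist": [0, 0, -15.1], "delta_pos": [18.84, 21.18, 0], "jaw": 0}, {"twist": [0, 0, -15.1], "delta_pos": [18.84, 21.18, 0], "jaw": 0}, {"twist": [0, 0, -15.1], "delta_pos": [18.84, 21.18, 0], "jaw": 0}, {"twist": [0, 0, -15.1], "delta_pos": [18.84, 21.18, 0], "jaw": 0}, {"twist": [0, 0, -15.1], "delta_pos": [18.84, 21.18, 0], "jaw": 0}, {"twist": [0, 0, -15.1], "delta_pos": [18.84, 21.18, 0], "jaw": 0}]'

```text
clock: 2.35
eef_pos: [0.46, -0.1028, 0.2]
tool_rot: [-0.0, 1.0, 0.0, 0.0]
ft_force: [-0.4, 0.3, -1.1]
width: -0.0001
finger_force: 0.0
```

```bash
cat > arc.py <<'E'
import sys; from h import *
# rows for a clockwise push: angles list, current TCP
piv=np.array([.548,-.034])
def c(th,gap=0,r=.105):
    t=np.radians(th); e=np.array([np.cos(t),np.sin(t)]); n=np.array([-e[1],e[0]])
    h=.011*abs(n[0])+.0145*abs(n[1]); return piv+r*e+(.007+h+gap)*n
def show(poses,p0):
    for th,p in poses: print(th,((p-p0)/.025*[1,-1]).round(2).tolist())
E
python3 - <<'E'
from arc import *
s=readout.state(); print(s["clock"],s["eef_pos"],s["tool_rot"],s["width"],s["ft_force"])
save("top2",get_image("top"))
p0=np.array([.4595,-.1033])
show([(th,c(th)) for th in np.arange(197,74,-7)],p0)
E
```

```text
2.35 [ 0.46000322 -0.10281551  0.2000495 ] [-7.87174504e-06  9.99999994e-01  8.94250683e-05  6.07867164e-05] -0.00011003900994554075 [-0.42097744  0.29122133 -1.09382348]
197 [-0.19, -0.62]
190 [-0.44, -1.13]
183 [-0.61, -1.67]
176 [-0.71, -2.18]
169 [-0.76, -2.66]
162 [-0.75, -3.15]
155 [-0.69, -3.65]
148 [-0.55, -4.15]
141 [-0.36, -4.63]
134 [-0.1, -5.1]
127 [0.23, -5.54]
120 [0.62, -5.93]
113 [1.06, -6.28]
106 [1.55, -6.57]
99 [2.09, -6.79]
92 [2.65, -6.94]
85 [3.14, -7.02]
78 [3.6, -7.05]
```

play_rows --motion '[{"twist": [0, 0, 0], "delta_pos": [0, 0, 2], "jaw": 0}, {"twist": [0, 0, 0], "delta_pos": [0, 0, 4], "jaw": 0}, {"twist": [0, 0, 0], "delta_pos": [0, 0, 5.5], "jaw": 0}, {"twist": [0, 0, 0], "delta_pos": [0, 0, 6.5], "jaw": 0}, {"twist": [0, 0, 0], "delta_pos": [0, 0, 6.8], "jaw": 0}, {"twist": [0, 0, 0], "delta_pos": [0, 0, 6.8], "jaw": 0}, {"twist": [0, 0, 0], "delta_pos": [0, 0, 6.8], "jaw": 0}]'

```text
clock: 3.28
eef_pos: [0.4611, -0.103, 0.0312]
tool_rot: [0.0, 1.0, -0.0, 0.001]
ft_force: [-0.7, -0.4, -0.5]
width: 0.0001
finger_force: 0.0
```

play_rows --motion '[{"twist": [0, 0, 0], "delta_pos": [-0.1, -0.3, 0], "jaw": 0}, {"twist": [0, 0, 0], "delta_pos": [-0.19, -0.62, 0], "jaw": 0}, {"twist": [0, 0, 0], "delta_pos": [-0.44, -1.13, 0], "jaw": 0}, {"twist": [0, 0, 0], "delta_pos": [-0.61, -1.67, 0], "jaw": 0}, {"twist": [0, 0, 0], "delta_pos": [-0.71, -2.18, 0], "jaw": 0}, {"twist": [0, 0, 0], "delta_pos": [-0.76, -2.66, 0], "jaw": 0}, {"twist": [0, 0, 0], "delta_pos": [-0.75, -3.15, 0], "jaw": 0}, {"twist": [0, 0, 0], "delta_pos": [-0.69, -3.65, 0], "jaw": 0}, {"twist": [0, 0, 0], "delta_pos": [-0.55, -4.15, 0], "jaw": 0}, {"twist": [0, 0, 0], "delta_pos": [-0.36, -4.63, 0], "jaw": 0}, {"twist": [0, 0, 0], "delta_pos": [-0.1, -5.1, 0], "jaw": 0}, {"twist": [0, 0, 0], "delta_pos": [0.23, -5.54, 0], "jaw": 0}, {"twist": [0, 0, 0], "delta_pos": [0.62, -5.93, 0], "jaw": 0}, {"twist": [0, 0, 0], "delta_pos": [1.06, -6.28, 0], "jaw": 0}, {"twist": [0, 0, 0], "delta_pos": [1.55, -6.57, 0], "jaw": 0}, {"twist": [0, 0, 0], "delta_pos": [2.09, -6.79, 0], "jaw": 0}, {"twist": [0, 0, 0], "delta_pos": [2.65, -6.94, 0], "jaw": 0}, {"twist": [0, 0, 0], "delta_pos": [2.9, -7.0, 0], "jaw": 0}, {"twist": [0, 0, 0], "delta_pos": [3.14, -7.02, 0], "jaw": 0}, {"twist": [0, 0, 0], "delta_pos": [3.14, -7.02, 0], "jaw": 0}]'

```text
clock: 5.78
eef_pos: [0.5387, 0.0723, 0.0299]
tool_rot: [0.0, 1.0, -0.0, -0.0]
ft_force: [-0.6, 0.4, 0.9]
width: 0.0005
finger_force: 0.0
```

```bash
python3 - <<'E'
from h import *
s=readout.state(); print(s["clock"],s["eef_pos"],s["ft_force"])
a=get_image("top")[135:325,180:430]; b=get_image("scene")[175:375,195:461]
save("t3",np.ascontiguousarray(cv2.resize(a,None,fx=3,fy=3,interpolation=cv2.INTER_CUBIC)))
save("s3",np.ascontiguousarray(cv2.resize(b,None,fx=3,fy=3,interpolation=cv2.INTER_CUBIC)))
E
```

```text
5.775 [0.53870765 0.07229752 0.02989727] [-0.55204165  0.3955088   0.87740214]
```

View pics/s3.png

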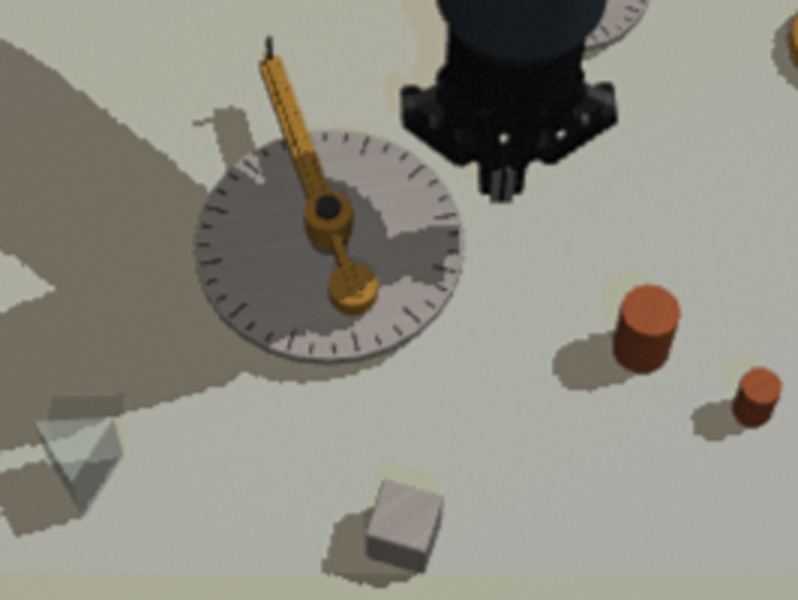

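The arm still stands as it did at first: tip at (268,62), nut at (328,207), with the finger at (500,195) to its right. I'll check this against the top view and the projected TCP.

```bash
python3 - <<'E'
from h import *
s=readout.state(); print(s["clock"],s["joint_pos"])
for n,o in(("scene",(195,175)),("top",(180,135))):
    for z in(.03,.1,.15): print(n,z,(proj(camera_info(n),[.5387,.0723,z])-o)*3)
E
```

```text
5.875 [ 4.21676439e-01  3.55564543e-01 -2.04519993e-01 -1.23492282e-04
 -1.01092528e+00  1.14869669e+00]
scene 0.03 [494.15782172 216.48651335]
scene 0.1 [500.99218828 152.87615802]
scene 0.15 [506.36386511 102.87967785]
top 0.03 [276.18486341 364.80926023]
top 0.1 [271.06053852 360.12497496]
top 0.15 [267.00238094 356.41530234]
```

View pics/t3.png

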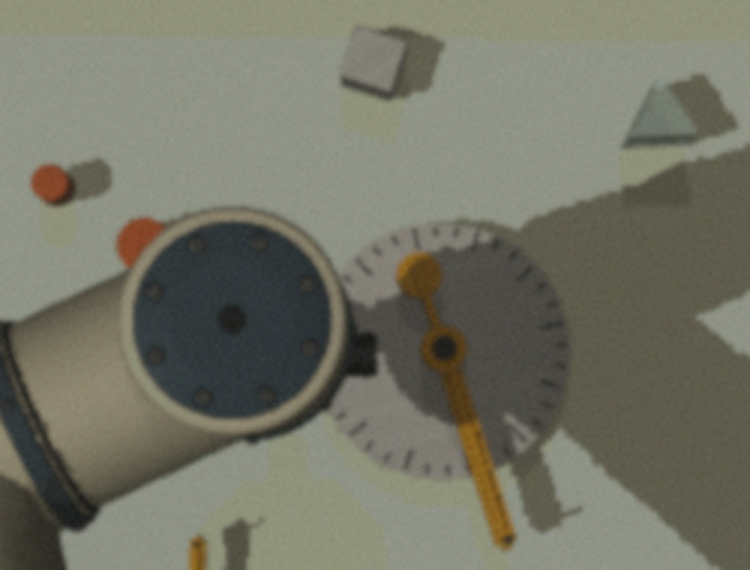

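```bash
python3 - <<'E'
from h import *
ci=camera_info("wrist"); s=readout.state(); w=get_image("wrist"); b=get_image("scene")[160:280,300:420]
print(s["eef_pos"]); K,R,t=P(ci); print(K, -R.T@t, R)
for z in(.03,.05,.07): print(z,proj(ci,[.5387,.0723,z]), (proj(camera_info("scene"),[.5387,.0723,z])-[300,160])*3.33)
save("sw",np.hstack([cv2.resize(b,(400,400),interpolation=cv2.INTER_CUBIC),cv2.resize(w,(400,300))[0:300]] if 0 else [cv2.resize(b,(400,400),interpolation=cv2.INTER_CUBIC),np.vstack([cv2.resize(w,(400,300)),np.zeros((100,400,3),np.uint8)])]))
E
```

```text
[0.53829711 0.07229376 0.029986  ]
[[359.77223137   0.         317.79191514]
 [  0.         359.77223137 239.22802065]
 [  0.           0.           1.        ]] [0.60761447 0.07351041 0.20326565] [[-1.06771895e-03 -9.99998550e-01  1.32677137e-03]
 [-9.62091240e-01  1.38908779e-03  2.72724251e-01]
 [-2.72725699e-01 -9.85282257e-04 -9.62091327e-01]]
0.03 [319.83639763 276.16967475] [198.86518211 290.25002982]
0.05 [320.13044785 292.24891184] [200.949002   270.85503216]
0.07 [320.50147346 312.53731288] [203.09816848 250.85182593]
```

View pics/sw.png

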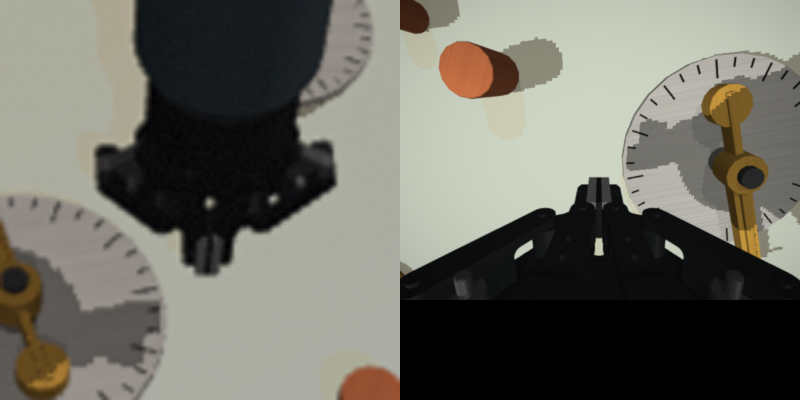

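The finger's lower end shows at about z 0.05 in both views, at crop (207,272) in the scene and (598,178) in the wrist. So it sits about 20 mm above the TCP reading and passed over the bar. I'll go back over the arm and come down lower.

play_rows --motion '[{"twist": [0, 0, 0], "delta_pos": [0, 0, -2], "jaw": 0}, {"twist": [0, 0, 0], "delta_pos": [0, 0, -4], "jaw": 0}, {"twist": [0, 0, 0], "delta_pos": [-1.1, 2.3, -4], "jaw": 0}, {"twist": [0, 0, 0], "delta_pos": [-2.2, 4.6, -4], "jaw": 0}, {"twist": [0, 0, 0], "delta_pos": [-3.33, 7.08, -4], "jaw": 0}, {"twist": [0, 0, 0], "delta_pos": [-3.33, 7.08, -4], "jaw": 0}, {"twist": [0, 0, 0], "delta_pos": [-3.33, 7.08, -4], "jaw": 0}, {"twist": [0, 0, 0], "delta_pos": [-3.33, 7.08, -2], "jaw": 0}, {"twist": [0, 0, 0], "delta_pos": [-3.33, 7.08, -0.5], "jaw": 0}, {"twist": [0, 0, 0], "delta_pos": [-3.33, 7.08, 0.2], "jaw": 0}, {"twist": [0, 0, 0], "delta_pos": [-3.33, 7.08, 0.5], "jaw": 0}, {"twist": [0, 0, 0], "delta_pos": [-3.33, 7.08, 0.72], "jaw": 0}, {"twist": [0, 0, 0], "delta_pos": [-3.33, 7.08, 0.72], "jaw": 0}, {"twist": [0, 0, 0], "delta_pos": [-3.33, 7.08, 0.72], "jaw": 0}]'

```text
clock: 7.72
eef_pos: [0.4559, -0.1044, 0.0127]
tool_rot: [-0.0, 1.0, -0.0, 0.001]
ft_force: [-0.0, -1.2, 0.5]
width: -0.0003
finger_force: 0.0
```

```bash
python3 - <<'E'
from arc import *
s=readout.state(); print(s["eef_pos"],s["ft_force"])
show([(th,c(th,r=.110)) for th in np.arange(197,74,-7)],np.array(s["eef_pos"][:2]))
E
```

```text
[ 0.4559104  -0.10443469  0.01265477] [-0.00722226 -1.16813687  0.54465511]
197 [-0.24, -0.61]
190 [-0.49, -1.14]
183 [-0.66, -1.71]
176 [-0.77, -2.24]
169 [-0.81, -2.74]
162 [-0.8, -3.26]
155 [-0.72, -3.78]
148 [-0.58, -4.3]
141 [-0.37, -4.8]
134 [-0.09, -5.29]
127 [0.25, -5.74]
120 [0.66, -6.15]
113 [1.13, -6.51]
106 [1.64, -6.81]
99 [2.2, -7.04]
92 [2.79, -7.19]
85 [3.3, -7.27]
78 [3.79, -7.29]
```

Push part of the way (to about 155°) first, then look.

play_rows --motion '[{"twist": [0, 0, 0], "delta_pos": [-0.1, -0.3, 0], "jaw": 0}, {"twist": [0, 0, 0], "delta_pos": [-0.24, -0.61, 0], "jaw": 0}, {"twist": [0, 0, 0], "delta_pos": [-0.49, -1.14, 0], "jaw": 0}, {"twist": [0, 0, 0], "delta_pos": [-0.66, -1.71, 0], "jaw": 0}, {"twist": [0, 0, 0], "delta_pos": [-0.77, -2.24, 0], "jaw": 0}, {"twist": [0, 0, 0], "delta_pos": [-0.81, -2.74, 0], "jaw": 0}, {"twist": [0, 0, 0], "delta_pos": [-0.8, -3.26, 0], "jaw": 0}, {"twist": [0, 0, 0], "delta_pos": [-0.72, -3.78, 0], "jaw": 0}, {"twist": [0, 0, 0], "delta_pos": [-0.72, -3.78, 0], "jaw": 0}]'

```text
clock: 8.85
eef_pos: [0.4372, -0.0091, 0.0118]
tool_rot: [-0.0, 1.0, 0.0, -0.0]
ft_force: [-0.4, -0.1, -0.1]
width: -0.0004
finger_force: 0.0
```

```bash
cat > brass.py <<'E'
from h import *
piv3=np.array([.548,-.034,.05])
def angle(n,tag=None):
    im=get_image(n); ci=camera_info(n)
    hsv=cv2.cvtColor(np.ascontiguousarray(im),cv2.COLOR_RGB2HSV)
    m=(hsv[...,0]>12)&(hsv[...,0]<26)&(hsv[...,1]>150)&(hsv[...,2]>60)
    v,u=np.nonzero(m); X=np.array([ray(ci,(a,b),.048)[:2] for a,b in zip(u,v)])-piv3[:2]
    r=np.hypot(*X.T); k=r<.145; X=X[k]; r=r[k]
    far=r>.075; a=np.arctan2(X[far,1],X[far,0]); cw=(r>.04)&(r<.068)
    e=np.angle(np.exp(1j*a).mean()) if far.any() else np.nan
    # counterweight: brass within 40-68 mm opposite / scatter axis
    C=X[:, :]; w=C-C.mean(0); ax=np.linalg.svd(w,full_matrices=False)[2][0]
    print(n,"far",np.degrees(e),far.sum(),"rmax",r.max(),"axis",np.degrees(np.arctan2(ax[1],ax[0])),len(C))
    if tag: save(tag+n,im)
E
python3 - <<'E'
from brass import *
s=readout.state(); print(s["clock"],s["eef_pos"],s["ft_force"])
for n in("top","scene"): angle(n,"b")
E
```

```text
8.85 [ 0.4372394  -0.00909816  0.01177093] [-0.38365742 -0.13154839 -0.08484113]
top far nan 0 rmax 0.06643574465303202 axis 158.4122567660278 472
scene far 156.6963356276479 167 rmax 0.1331478121148642 axis -21.34647325803797 772
```

The arm now follows, at about 158°. Continue to about 78° commanded.

play_rows --motion '[{"twist": [0, 0, 0], "delta_pos": [0.14, -0.52, 0], "jaw": 0}, {"twist": [0, 0, 0], "delta_pos": [0.35, -1.02, 0], "jaw": 0}, {"twist": [0, 0, 0], "delta_pos": [0.63, -1.51, 0], "jaw": 0}, {"twist": [0, 0, 0], "delta_pos": [0.97, -1.96, 0], "jaw": 0}, {"twist": [0, 0, 0], "delta_pos": [1.38, -2.37, 0], "jaw": 0}, {"twist": [0, 0, 0], "delta_pos": [1.85, -2.73, 0], "jaw": 0}, {"twist": [0, 0, 0], "delta_pos": [2.36, -3.03, 0], "jaw": 0}, {"twist": [0, 0, 0], "delta_pos": [2.92, -3.26, 0], "jaw": 0}, {"twist": [0, 0, 0], "delta_pos": [3.51, -3.41, 0], "jaw": 0}, {"twist": [0, 0, 0], "delta_pos": [3.8, -3.46, 0], "jaw": 0}, {"twist": [0, 0, 0], "delta_pos": [4.02, -3.49, 0], "jaw": 0}, {"twist": [0, 0, 0], "delta_pos": [4.25, -3.5, 0], "jaw": 0}, {"twist": [0, 0, 0], "delta_pos": [4.25, -3.5, 0], "jaw": 0}]'

```text
clock: 10.58
eef_pos: [0.544, 0.0775, 0.012]
tool_rot: [-0.0, 1.0, -0.0, 0.0]
ft_force: [-0.0, 0.7, -0.2]
width: -0.0002
finger_force: 0.0
```

```bash
python3 - <<'E'
from brass import *
s=readout.state(); print(s["clock"],s["eef_pos"],s["ft_force"])
for n in("top","scene"): angle(n,"c")
E
```

```text
10.575 [0.54398762 0.07751114 0.01203142] [-0.04911564  0.71784058 -0.20253971]
top far nan 0 rmax 0.06358655063558982 axis 81.28821236424844 381
scene far 79.62416136007266 251 rmax 0.1347887872060877 axis -98.59839907024335 937
```

play_rows --motion '[{"twist": [0, 0, 0], "delta_pos": [0.25, 0, 0], "jaw": 0}, {"twist": [0, 0, 0], "delta_pos": [0.5, 0, 0], "jaw": 0}, {"twist": [0, 0, 0], "delta_pos": [0.66, 0.02, 0], "jaw": 0}, {"twist": [0, 0, 0], "delta_pos": [0.66, 0.02, 0], "jaw": 0}, {"twist": [0, 0, 0], "delta_pos": [0.2, 0, 0], "jaw": 0}, {"twist": [0, 0, 0], "delta_pos": [-1, 0, 0], "jaw": 0}, {"twist": [0, 0, 0], "delta_pos": [-3, 0, 0], "jaw": 0}, {"twist": [0, 0, 0], "delta_pos": [-4, 1, -2], "jaw": 0}, {"twist": [0, 0, 0], "delta_pos": [-5, 1, -4], "jaw": 0}, {"twist": [0, 0, 0], "delta_pos": [-5, 1, -4], "jaw": 0}]'

```text
clock: 11.92
eef_pos: [0.4194, 0.0532, 0.1161]
tool_rot: [-0.002, 1.0, 0.0, 0.004]
ft_force: [0.2, 1.1, 0.2]
width: 0.0001
finger_force: 0.0
```

```bash
python3 - <<'E'
from brass import *
s=readout.state(); print(s["clock"],s["eef_pos"],s["ft_force"])
for n in("top","scene"): angle(n,"d")
a=cv2.imread("pics/dtop.png")[135:325,180:430]; cv2.imwrite("pics/dtopc.png",cv2.resize(a,None,fx=3,fy=3,interpolation=cv2.INTER_CUBIC))
E
```

```text
11.925 [0.41940918 0.05320695 0.11613511] [0.22128024 1.05148216 0.24454854]
top far 72.90308391555259 166 rmax 0.12976643983527109 axis -107.37494389022196 691
scene far 70.97499523819329 262 rmax 0.1350260392276582 axis -107.62023587423671 914
```

View pics/dtopc.png

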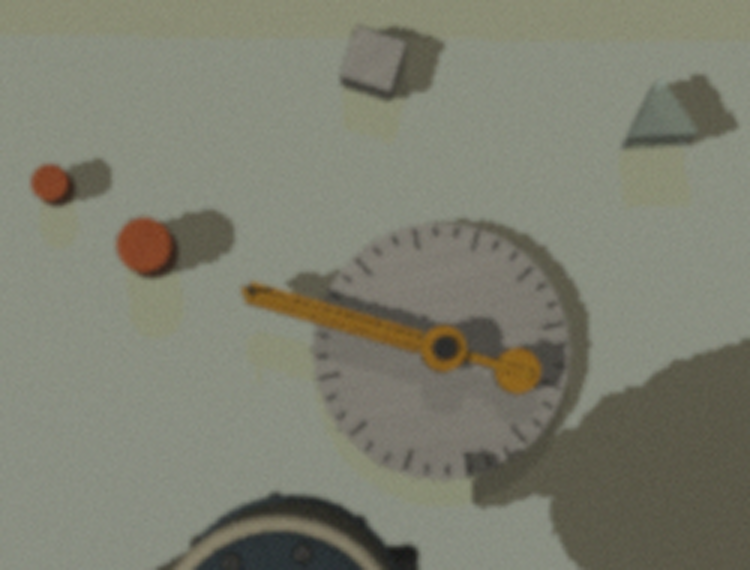

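The crop shows the arm tip at (249,292) and the counterweight at (518,371). The line passes about 9 mm short of the cylinder's middle (145,246), so it needs about 2.6° more clockwise.

play_rows --motion '[{"twist": [0, 0, 0], "delta_pos": [2, -1, 0], "jaw": 0}, {"twist": [0, 0, 0], "delta_pos": [4, -1, 0], "jaw": 0}, {"twist": [0, 0, 0], "delta_pos": [4, -1, 0], "jaw": 0}, {"twist": [0, 0, 0], "delta_pos": [4, -1, 2], "jaw": 0}, {"twist": [0, 0, 0], "delta_pos": [4, -1, 3.5], "jaw": 0}, {"twist": [0, 0, 0], "delta_pos": [4, -1, 4], "jaw": 0}, {"twist": [0, 0, 0], "delta_pos": [4, -1, 4], "jaw": 0}, {"twist": [0, 0, 0], "delta_pos": [4.6, -1, 4], "jaw": 0}, {"twist": [0, 0, 0], "delta_pos": [5.2, -0.97, 4], "jaw": 0}, {"twist": [0, 0, 0], "delta_pos": [5.55, -0.96, 4], "jaw": 0}, {"twist": [0, 0, 0], "delta_pos": [5.7, -0.95, 4], "jaw": 0}, {"twist": [0, 0, 0], "delta_pos": [5.8, -0.95, 4], "jaw": 0}, {"twist": [0, 0, 0], "delta_pos": [5.87, -0.95, 4], "jaw": 0}, {"twist": [0, 0, 0], "delta_pos": [5.87, -0.95, 4], "jaw": 0}, {"twist": [0, 0, 0], "delta_pos": [5.4, -0.95, 4], "jaw": 0}, {"twist": [0, 0, 0], "delta_pos": [4, -1, 4], "jaw": 0}, {"twist": [0, 0, 0], "delta_pos": [4, -1, 2], "jaw": 0}, {"twist": [0, 0, 0], "delta_pos": [2, -1, 0], "jaw": 0}, {"twist": [0, 0, 0], "delta_pos": [0, 0, 0], "jaw": 0}, {"twist": [0, 0, 0], "delta_pos": [0, 0, 0], "jaw": 0}]'

```text
clock: 14.52
eef_pos: [0.4146, 0.0512, 0.1126]
tool_rot: [-0.001, 1.0, -0.0, 0.0]
ft_force: [0.0, 1.1, -0.1]
width: -0.0002
finger_force: 0.0
```

```bash
cat > fine.py <<'E'
from h import *
# signed offset (mm) of a body's middle from the arm line, in the top view, arm line from brass pixels
def off(n,body,tag):
    im=get_image(n); save(tag,im); ci=camera_info(n)
    hsv=cv2.cvtColor(np.ascontiguousarray(im),cv2.COLOR_RGB2HSV)
    m=(hsv[...,0]>12)&(hsv[...,0]<26)&(hsv[...,1]>150)&(hsv[...,2]>60)
    v,u=np.nonzero(m); X=np.array([ray(ci,(a,b),.048)[:2] for a,b in zip(u,v)]); k=np.hypot(*(X-[.548,-.034]).T)<.145; X=X[k]
    c=X.mean(0); ax=np.linalg.svd(X-c,full_matrices=False)[2][0]
    if ax@(body-c)<0: ax=-ax
    d=body-c; print(n,len(X),"angle",np.degrees(np.arctan2(ax[1],ax[0])),"left off mm",1e3*(ax[0]*d[1]-ax[1]*d[0]))
E
python3 - <<'E'
from fine import *
s=readout.state(); print(s["clock"],s["eef_pos"])
off("top",np.array([.6164,.155]),"e1"); off("scene",np.array([.618,.159]),"e2")
E
```

```text
14.525 [0.41464713 0.05120723 0.11256195]
top 690 angle 70.4473703458367 left off mm -1.572437472754873
scene 905 angle 70.19773944007096 left off mm 2.0825910186900165
```

The arm points at the cylinder to within about 2 mm in both views. I let it stand for over a second, with the finger repositioned behind it, then sweep on.

play_rows --motion '[{"twist": [0, 0, 0], "delta_pos": [0, 0, 0], "jaw": 0}, {"twist": [0, 0, 0], "delta_pos": [0, 0, 0], "jaw": 0}, {"twist": [0, 0, 0], "delta_pos": [0, 0, 0], "jaw": 0}, {"twist": [0, 0, 0], "delta_pos": [0, 0, 0], "jaw": 0}, {"twist": [0, 0, 0], "delta_pos": [0, 0, 0], "jaw": 0}, {"twist": [0, 0, 0], "delta_pos": [0, 0, 0], "jaw": 0}, {"twist": [0, 0, 0], "delta_pos": [0, 0, 0], "jaw": 0}, {"twist": [0, 0, 0], "delta_pos": [0, 0, 0], "jaw": 0}, {"twist": [0, 0, 0], "delta_pos": [0, 0, 0], "jaw": 0}, {"twist": [0, 0, 0], "delta_pos": [2, -1, 0], "jaw": 0}, {"twist": [0, 0, 0], "delta_pos": [4, -1, 0], "jaw": 0}, {"twist": [0, 0, 0], "delta_pos": [4, -1, 0], "jaw": 0}, {"twist": [0, 0, 0], "delta_pos": [4, -1, 2], "jaw": 0}, {"twist": [0, 0, 0], "delta_pos": [4, -1, 3.5], "jaw": 0}, {"twist": [0, 0, 0], "delta_pos": [4, -1, 4], "jaw": 0}, {"twist": [0, 0, 0], "delta_pos": [4, -1, 4], "jaw": 0}, {"twist": [0, 0, 0], "delta_pos": [4, -1, 4], "jaw": 0}]'

```text
clock: 16.75
eef_pos: [0.5198, 0.0779, 0.0137]
tool_rot: [-0.0, 1.0, 0.0, 0.001]
ft_force: [-0.2, 0.6, 0.4]
width: -0.0002
finger_force: 0.0
```

```bash
python3 - <<'E'
from arc import *
s=readout.state(); print(s["clock"],s["eef_pos"])
show([(th,c(th,r=.110)) for th in np.arange(74,-42,-7)],np.array([.519,.0775]))
E
```

```text
16.75 [0.5198464  0.07790146 0.01373928]
74 [1.54, -0.01]
67 [2.04, 0.05]
60 [2.54, 0.17]
53 [3.02, 0.36]
46 [3.5, 0.6]
39 [3.95, 0.91]
32 [4.36, 1.28]
25 [4.73, 1.7]
18 [5.05, 2.18]
11 [5.3, 2.7]
4 [5.49, 3.27]
-3 [5.6, 3.81]
-10 [5.65, 4.31]
-17 [5.65, 4.83]
-24 [5.58, 5.35]
-31 [5.45, 5.87]
-38 [5.25, 6.37]
```

play_rows --motion '[{"twist": [0, 0, 0], "delta_pos": [0.8, 0, 0], "jaw": 0}, {"twist": [0, 0, 0], "delta_pos": [1.54, -0.01, 0], "jaw": 0}, {"twist": [0, 0, 0], "delta_pos": [2.04, 0.05, 0], "jaw": 0}, {"twist": [0, 0, 0], "delta_pos": [2.54, 0.17, 0], "jaw": 0}, {"twist": [0, 0, 0], "delta_pos": [3.02, 0.36, 0], "jaw": 0}, {"twist": [0, 0, 0], "delta_pos": [3.5, 0.6, 0], "jaw": 0}, {"twist": [0, 0, 0], "delta_pos": [3.95, 0.91, 0], "jaw": 0}, {"twist": [0, 0, 0], "delta_pos": [4.36, 1.28, 0], "jaw": 0}, {"twist": [0, 0, 0], "delta_pos": [4.73, 1.7, 0], "jaw": 0}, {"twist": [0, 0, 0], "delta_pos": [5.05, 2.18, 0], "jaw": 0}, {"twist": [0, 0, 0], "delta_pos": [5.3, 2.7, 0], "jaw": 0}, {"twist": [0, 0, 0], "delta_pos": [5.49, 3.27, 0], "jaw": 0}, {"twist": [0, 0, 0], "delta_pos": [5.6, 3.81, 0], "jaw": 0}, {"twist": [0, 0, 0], "delta_pos": [5.65, 4.31, 0], "jaw": 0}, {"twist": [0, 0, 0], "delta_pos": [5.65, 4.83, 0], "jaw": 0}, {"twist": [0, 0, 0], "delta_pos": [5.58, 5.35, 0], "jaw": 0}, {"twist": [0, 0, 0], "delta_pos": [5.52, 5.6, 0], "jaw": 0}, {"twist": [0, 0, 0], "delta_pos": [5.45, 5.87, 0], "jaw": 0}, {"twist": [0, 0, 0], "delta_pos": [5.45, 5.87, 0], "jaw": 0}]'

```text
clock: 19.12
eef_pos: [0.6548, -0.0698, 0.0121]
tool_rot: [0.0, 1.0, -0.0, 0.0]
ft_force: [-0.3, -0.2, -0.3]
width: 0.0001
finger_force: 0.0
```

```bash
python3 - <<'E'
from brass import *
s=readout.state(); print(s["clock"],s["eef_pos"],s["ft_force"])
for n in("top","scene"): angle(n,"f")
E
```

```text
19.125 [ 0.65477776 -0.06983089  0.01208566] [-0.34003194 -0.21945111 -0.27651681]
top far -29.13524686643756 73 rmax 0.09828593963346678 axis 151.81656844531153 579
scene far -26.848482979665068 74 rmax 0.1352759079910531 axis -28.177025077659763 361
```

play_rows --motion '[{"twist": [0, 0, 0], "delta_pos": [-0.1, 0.26, 0], "jaw": 0}, {"twist": [0, 0, 0], "delta_pos": [-0.21, 0.51, 0], "jaw": 0}, {"twist": [0, 0, 0], "delta_pos": [-0.33, 0.74, 0], "jaw": 0}, {"twist": [0, 0, 0], "delta_pos": [-0.4, 0.86, 0], "jaw": 0}, {"twist": [0, 0, 0], "delta_pos": [-0.45, 0.96, 0], "jaw": 0}, {"twist": [0, 0, 0], "delta_pos": [-0.45, 0.96, 0], "jaw": 0}, {"twist": [0, 0, 0], "delta_pos": [-0.2, 0.7, 0], "jaw": 0}, {"twist": [0, 0, 0], "delta_pos": [0.6, -0.2, 0], "jaw": 0}, {"twist": [0, 0, 0], "delta_pos": [0.6, -0.2, -2], "jaw": 0}, {"twist": [0, 0, 0], "delta_pos": [0.6, -0.2, -4], "jaw": 0}, {"twist": [0, 0, 0], "delta_pos": [0.6, -0.2, -4.5], "jaw": 0}, {"twist": [0, 0, 0], "delta_pos": [-2, -3, -4.5], "jaw": 0}, {"twist": [0, 0, 0], "delta_pos": [-4, -4, -4.5], "jaw": 0}, {"twist": [0, 0, 0], "delta_pos": [-6, -5, -4.5], "jaw": 0}, {"twist": [0, 0, 0], "delta_pos": [-8, -6, -4.5], "jaw": 0}, {"twist": [0, 0, 0], "delta_pos": [-9, -6, -4.5], "jaw": 0}, {"twist": [0, 0, 0], "delta_pos": [-9, -6, -4.5], "jaw": 0}]'

```text
clock: 21.35
eef_pos: [0.428, 0.0814, 0.1247]
tool_rot: [-0.0, 1.0, 0.001, 0.0]
ft_force: [-0.1, 0.1, 0.5]
width: 0.0
finger_force: 0.0
```

```bash
python3 - <<'E'
from fine import *
s=readout.state(); print(s["clock"],s["eef_pos"])
off("top",np.array([.6925,-.1792]),"g1"); off("scene",np.array([.6935,-.176]),"g2")
a=cv2.imread("pics/g1.png")[135:325,180:430]; cv2.imwrite("pics/g1c.png",cv2.resize(a,None,fx=3,fy=3,interpolation=cv2.INTER_CUBIC))
E
```

```text
21.35 [0.42796416 0.08140658 0.12473788]
top 665 angle -41.57380064676044 left off mm -10.883797749457761
scene 912 angle -41.468907530406746 left off mm -13.96491120734339
```

play_rows --motion '[{"twist": [0, 0, 0], "delta_pos": [2, 1, 0], "jaw": 0}, {"twist": [0, 0, 0], "delta_pos": [4, 2, 0], "jaw": 0}, {"twist": [0, 0, 0], "delta_pos": [6, 3.3, 0], "jaw": 0}, {"twist": [0, 0, 0], "delta_pos": [8, 4.6, 0], "jaw": 0}, {"twist": [0, 0, 0], "delta_pos": [9.6, 5.8, 0], "jaw": 0}, {"twist": [0, 0, 0], "delta_pos": [9.6, 5.8, 0], "jaw": 0}, {"twist": [0, 0, 0], "delta_pos": [9.6, 5.8, 0], "jaw": 0}, {"twist": [0, 0, 0], "delta_pos": [9.6, 5.8, 2], "jaw": 0}, {"twist": [0, 0, 0], "delta_pos": [9.6, 5.8, 3.8], "jaw": 0}, {"twist": [0, 0, 0], "delta_pos": [9.6, 5.8, 4.5], "jaw": 0}, {"twist": [0, 0, 0], "delta_pos": [9.6, 5.8, 4.5], "jaw": 0}, {"twist": [0, 0, 0], "delta_pos": [9, 6.4, 4.5], "jaw": 0}, {"twist": [0, 0, 0], "delta_pos": [8.65, 6.8, 4.5], "jaw": 0}, {"twist": [0, 0, 0], "delta_pos": [8.55, 6.96, 4.5], "jaw": 0}, {"twist": [0, 0, 0], "delta_pos": [8.48, 7.07, 4.5], "jaw": 0}, {"twist": [0, 0, 0], "delta_pos": [8.4, 7.19, 4.5], "jaw": 0}, {"twist": [0, 0, 0], "delta_pos": [8.4, 7.19, 4.5], "jaw": 0}, {"twist": [0, 0, 0], "delta_pos": [8.6, 6.9, 4.5], "jaw": 0}, {"twist": [0, 0, 0], "delta_pos": [9.6, 5.8, 4.5], "jaw": 0}, {"twist": [0, 0, 0], "delta_pos": [9.6, 5.8, 4.5], "jaw": 0}]'

```text
clock: 23.95
eef_pos: [0.671, -0.0621, 0.0113]
tool_rot: [-0.0, 1.0, 0.001, -0.0]
ft_force: [-0.2, 0.0, 0.9]
width: -0.0004
finger_force: 0.0
```

play_rows --motion '[{"twist": [0, 0, 0], "delta_pos": [0, 0, -2], "jaw": 0}, {"twist": [0, 0, 0], "delta_pos": [0, 0, -4], "jaw": 0}, {"twist": [0, 0, 0], "delta_pos": [0, 0, -4.5], "jaw": 0}, {"twist": [0, 0, 0], "delta_pos": [-2, -2, -4.5], "jaw": 0}, {"twist": [0, 0, 0], "delta_pos": [-4, -4, -4.5], "jaw": 0}, {"twist": [0, 0, 0], "delta_pos": [-6, -5, -4.5], "jaw": 0}, {"twist": [0, 0, 0], "delta_pos": [-8, -6, -4.5], "jaw": 0}, {"twist": [0, 0, 0], "delta_pos": [-9.6, -6, -4.5], "jaw": 0}, {"twist": [0, 0, 0], "delta_pos": [-9.6, -6, -4.5], "jaw": 0}, {"twist": [0, 0, 0], "delta_pos": [-9.6, -6, -4.5], "jaw": 0}]'

```text
clock: 25.2
eef_pos: [0.43, 0.0858, 0.1244]
tool_rot: [0.0, 1.0, 0.0, 0.0]
ft_force: [-0.6, -0.6, 0.9]
width: 0.0002
finger_force: 0.0
```

```bash
python3 - <<'E'
from fine import *
s=readout.state(); print(s["clock"],s["eef_pos"])
off("top",np.array([.6925,-.1792]),"k1"); off("scene",np.array([.6935,-.176]),"k2")
a=cv2.imread("pics/k1.png")[135:325,180:430]; cv2.imwrite("pics/k1c.png",cv2.resize(a,None,fx=3,fy=3,interpolation=cv2.INTER_CUBIC))
E
```

```text
25.2 [0.42997136 0.08580391 0.12444607]
top 673 angle -44.82887421846689 left off mm 0.6357695387904788
scene 931 angle -44.66484231302997 left off mm -2.6679496253685513
```

View pics/k1c.png

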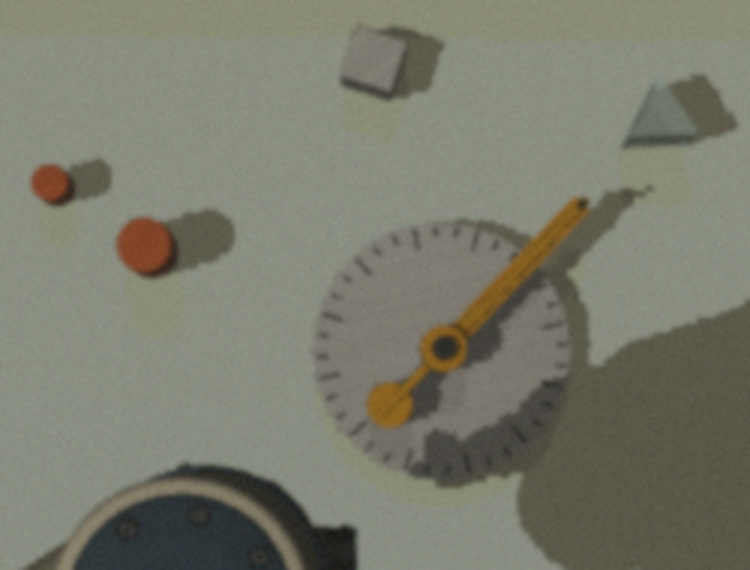

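The line through (390,405) and the tip (582,203) runs to (660,121), the prism's middle, and all the bodies stand where they were at the start.

```bash
python3 -c "
from bench import job
print(job.sign_off())"
```

```text
the job is handed in; nothing more can be done
None
```

I took both sightings and handed the job in. The arm's line measured within about 2 mm of the cylinder's middle, where it stood untouched for over a second, and within about 3 mm of the prism's middle at the end; the cylinder, prism and cube look unmoved in the last crop, and I did not re-measure the pulley and weight.

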